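# Put the lidded spice jars back on the spice tray

### The job

Tidy the spices: put the three amber jars that have lids on the spice tray, each standing upright in the ring holder of its own size (large in large, medium in medium, small in small), setting each down without dropping it or tipping it over. Leave the two open jars without lids where they stand, and do not disturb the saucepan or the bowl. Let go of everything at the end.

Things in the scene. Friction and masses are not known exactly. Their poses are not given: they have to be found in the camera images.
- jar_large: The large lidded jar: an upright round amber glass jar closed by an aluminium lid, a plain cylinder 62 mm in diameter and 96 mm high over all (the top 16 mm is the lid, as wide as the jar and rigidly screwed on; seen from above it is a flat silvery disc). Origin at the centre of its underside, z up. Belongs in the ring holder of its size.
- jar_medium: The medium lidded jar: an upright round amber glass jar closed by an aluminium lid, a plain cylinder 48 mm in diameter and 80 mm high over all (the top 16 mm is the lid, as wide as the jar and rigidly screwed on; seen from above it is a flat silvery disc). Origin at the centre of its underside, z up. Belongs in the ring holder of its size.
- jar_small: The small lidded jar: an upright round amber glass jar closed by an aluminium lid, a plain cylinder 34 mm in diameter and 68 mm high over all (the top 16 mm is the lid, as wide as the jar and rigidly screwed on; seen from above it is a flat silvery disc). Origin at the centre of its underside, z up. Belongs in the ring holder of its size.
- open_large: A look-alike to leave alone: an empty amber glass jar WITHOUT a lid, as wide as the large lidded jar, 62 mm in diameter and 84 mm high, open mouth with a 4 mm wall seen from above. Origin at the centre of its underside, z up.
- open_medium: A look-alike to leave alone: an empty amber glass jar WITHOUT a lid, as wide as the medium lidded jar, 48 mm in diameter and 68 mm high, open mouth with a 4 mm wall seen from above. Origin at the centre of its underside, z up.
- ring_large: The large ring holder on the spice tray: a fixed round shallow grey plastic cup, inner diameter 80 mm, outer 88 mm, 12 mm high with a 4 mm floor. Origin at the centre of its underside (on the tray's 5 mm floor), z up, x along the tray's long side. The three holders stand in one row, 100 mm apart, in any order, on a fixed 320 x 124 mm wooden tray with a rim 16 mm above the table.
- ring_medium: The medium ring holder on the spice tray: a fixed round shallow grey plastic cup, inner diameter 66 mm, outer 74 mm, 12 mm high with a 4 mm floor. Origin at the centre of its underside (on the tray's 5 mm floor), z up, x along the tray's long side. The three holders stand in one row, 100 mm apart, in any order, on a fixed 320 x 124 mm wooden tray with a rim 16 mm above the table.
- ring_small: The small ring holder on the spice tray: a fixed round shallow grey plastic cup, inner diameter 52 mm, outer 60 mm, 12 mm high with a 4 mm floor. Origin at the centre of its underside (on the tray's 5 mm floor), z up, x along the tray's long side. The three holders stand in one row, 100 mm apart, in any order, on a fixed 320 x 124 mm wooden tray with a rim 16 mm above the table.
- saucepan: Bystander: aluminium saucepan, 160 mm wide, 75 mm high, with a black handle reaching 228 mm from the centre along its +y. Origin at the centre of its underside.
- bowl: Bystander: white melamine bowl, 140 mm wide, 55 mm high. Origin at the centre of its underside.
Things that resemble listed ones, but are neither listed nor needed, are in the scene too. Leave any purple or red look-alike of the jar_large alone.

How it is judged:
By the outcome, as a careful person would: the job done as asked, in the order asked, and still so for the second after the job is handed in, with the robot touching nothing.
It also fails if it takes over 96 s, if anything falls off the work surface, if the arm or the gripper's body presses on something with over 40 N, if the wrist force passes 120 N, or if a joint passes its speed limit or range.

### The arm

A 6-joint arm with a two-finger parallel gripper is mounted at the origin on the work surface. World frame = base frame: x ahead of the robot, y to its left, z up, the work surface at z = 0. Lengths are in m, angles in rad, forces in N, time in s.
With the tool pointing down it reaches from about 0.35 to 0.975 m from the base axis. Payload 7.1 kg.
Tool frame: the origin (TCP) lies midway between the tips of the shut fingers; the grasp point (between the pads) lies 19 mm behind it (manip.tcp_to_grasp is the distance from the TCP to the grasp point, in m); z points along the fingers, y is the line along which they close (so a half turn about z gives the same grasp; the last joint's range is limited). The gripper opens to 88 mm and grips with 3 to 60 N. Pads are 20 mm wide; open, the fingers measure 115 mm over their backs; the gripper's body (75 mm by 178 mm) begins 61 mm behind the grasp point.
Start: joints at [1.195, 0.423, 1.63, -0, 1.089, -0.019], TCP at [0.218, 0.586, 0.223] pointing down, gripper open.
Joint ranges: [-3, 3], [-0.9, 2.11], [0.09, 2.58], [-1.31, 4.45], [0.11, 2.69], [-2.54, 2.54]. Speed limits (rad/s): [2.39, 2.39, 3.01, 3.14, 3.14, 3.14].

### API

Orientations are given as a rotation vector (axis times angle).
In Python, from workcell import manip gives the robot as it stands.
- The arm moves only by the tool step_arm, never from a script. Its argument "targets" is one flat list of numbers, 7 for each row, row after row: the closure, from 0 (fully open) to 1 (shut), then the shift along the tool's x, y, z each as a share of 0.15 m, from -1 to 1, then the turn, a rotation vector about the tool's x, y, z each as a share of 0.08 rad, from -1 to 1. In form: [jaw, x, y, z, wx, wy, wz, jaw, x, y, z, wx, wy, wz, ...]. A call has 1 to 20 rows; each row shifts and turns the commanded pose from where the row before left it, along the tool's axes as they then stand; what a row does not reach is not made up. A row lasts 1/10 s, in which the tool goes at most 50 mm and 8.59 degrees, less where a joint would pass 70% of its speed; a pose out of reach is approached as far as the arm can. A call with a number of a shift or a turn outside -1 to 1 is refused whole. A call with a gripper value outside its range is refused whole. The fingers move at their own pace and stop on an object; "squeeze" is the grip in N (left out, the last holds). Time passes only in rows, so rows that do not move let the fingers close. It gives the time, the measured TCP pose, the force, the opening and the grip force at its end, in the units of the state.
- manip.read_state(): the state, without advancing time (a new reading comes with each control period).
- manip.grab_frame(name): name is "scene" or "side" or "wrist"; returns a dict with "color" (420x560x3 uint8, red, green, blue), "intrinsics" (3x3 intrinsics, pixels), "rvec" (rotation vector, rad) and "tvec" (3), from world to camera coordinates, as OpenCV has them. Camera axes: x right, y down, z forward; pixel columns grow to the right and rows downward; lengths in m; the calibration is good to about 2 mm. A picture is of the moment at which its call begins. There is no depth.
- manip.sign_off(): hands the job in; it is judged then, once.
The state is a dict: "time_s": time; "qpos": joint angles; "qd": joint speeds; "joint_efforts": joint torques, N m; "tool_pos": TCP position; "ee_rot": TCP orientation; "contact_force": force on the tool from outside, world axes, zero at the start; "ft_torque": the same for the moment, N m; "grip_width": opening from 0.0 (shut) to 1.0 (fully open); "grasp_force": force on a finger pad.
Only numpy, scipy, OpenCV 4.12 (cv2) and the standard library are available. Lean on these libraries where they do the work, as an engineer would, in place of code of your own. Each camera call takes 0.05 s, during which the arm holds its last target. There are 200 camera calls.

## Working session

There is one attempt and no reset: what is moved stays moved. The work goes in short steps, Python scripts to look and compute and a tool call to move; the robot and the scene stay as the last step left them, time stands still between calls to the robot, and variables do not carry over. Pictures are saved under pics/ and viewed, at most 14 in all, crops included, and the job is handed in when it is done.

Besides the shell and the picture viewer there is one more tool, called after "Emit:" as a command line: name --argument value ..., lists and objects as JSON in quotes. step_arm: Moves the arm, as the interface text tells. Shift numbers are shares of 0.15 m and turn numbers shares of 0.08 rad, none past 1 either way. Its arguments: {"type":"object","properties":{"targets":{"type":"array","items":{"type":"number","minimum":-1,"maximum":1}},"squeeze":{"type":"number"}},"required":["targets"]}

```bash
mkdir -p pics
cat > h.py <<'E'
import numpy as np, cv2
from workcell import manip
def grab(n,f=None):
    d=manip.grab_frame(n)
    if f: cv2.imwrite('pics/'+f,d['color'][:,:,::-1])
    np.savez('pics/%s.npz'%(f or n),**d)
    return d
def load(f): return dict(np.load('pics/%s.npz'%f))
def ray(d,uv):
    R=cv2.Rodrigues(np.array(d['rvec'],float))[0];t=np.array(d['tvec'],float).ravel()
    v=R.T@np.linalg.inv(d['intrinsics'])@np.array([uv[0],uv[1],1.]);return -R.T@t,v/np.linalg.norm(v)
def onz(d,uv,z):
    c,v=ray(d,uv);return c+v*(z-c[2])/v[2]
def tri(a,uva,b,uvb):
    c1,v1=ray(a,uva);c2,v2=ray(b,uvb)
    s=np.linalg.lstsq(np.c_[v1,-v2],c2-c1,rcond=None)[0]
    p,q=c1+s[0]*v1,c2+s[1]*v2;return (p+q)/2,np.linalg.norm(p-q)
E
python3 - <<'E'
from h import *
for n in('scene','side','wrist'):
    d=grab(n,n+'0.png');print(n,ray(d,(280,210)))
print(manip.read_state())
E
```

```text
scene (array([1.10857534, 0.26985519, 0.71136513]), array([-0.53527717, -0.34416488, -0.77138115]))
side (array([0.26463696, 0.41250864, 0.65743856]), array([ 0.3922004 , -0.54986715, -0.73744489]))
wrist (array([0.15274021, 0.6104901 , 0.38401512]), array([ 0.23581838, -0.06819026, -0.96940176]))
{'time_s': 0.15, 'qpos': array([ 1.19499391e+00,  4.23689886e-01,  1.63048249e+00,  1.54412263e-05,
        1.08860132e+00, -1.89750165e-02]), 'qd': array([ 0.00034037, -0.00119342, -0.00315131,  0.00118626,  0.00074631,
        0.00087045]), 'joint_efforts': array([-1.05254323e-04, -5.44981849e+01, -2.73919684e+01,  6.44484675e-02,
        2.04775989e-02, -6.95331596e-05]), 'tool_pos': array([0.21811727, 0.58525528, 0.22207748]), 'ee_rot': array([-5.57501793e-01, -3.09148078e+00,  1.81479899e-03]), 'contact_force': array([-0.04426376,  0.1825907 ,  0.14581155]), 'ft_torque': array([ 0.06993539, -0.02296615,  0.02450771]), 'grasp_force': 0.0, 'grip_width': 1.0030176786781055}
```

View pics/scene0.png

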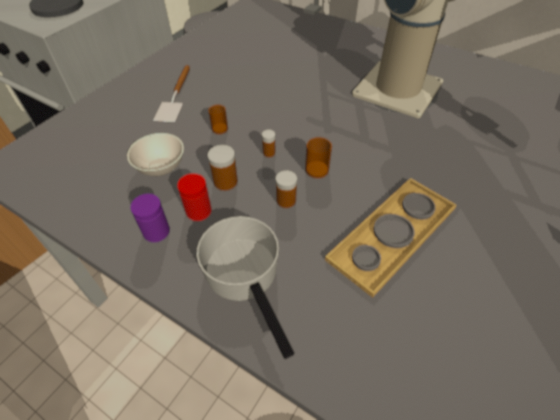

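View pics/side0.png

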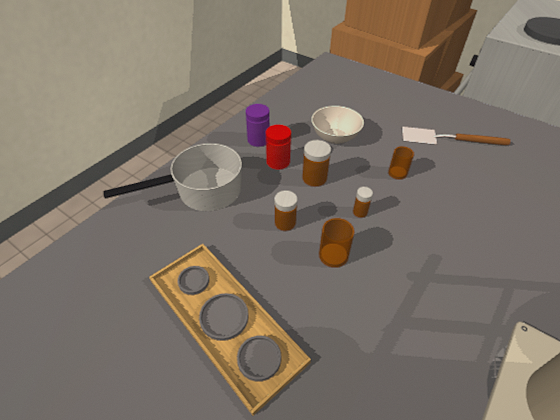

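The scene view shows lidded jars with lids at about L (222,155), M (287,180) and S (269,135), and the tray with rings S (366,258), L (393,231) and M (418,206). The side view shows lids at L (317,150), M (286,200) and S (364,194), and rings at S (194,280), L (223,316) and M (260,358). The remaining objects are two open jars, red and purple look-alikes, the pan and the bowl.

```bash
cat > m.py <<'E'
from h import *
def lids(d,seeds):
    hsv=cv2.cvtColor(d['color'],cv2.COLOR_RGB2HSV)
    m=((hsv[...,1]<60)&(hsv[...,2]>125)).astype(np.uint8)
    n,l,s,c=cv2.connectedComponentsWithStats(m)
    out=[]
    for p in seeds:
        k=min((k for k in range(1,n) if s[k,4]>30),key=lambda k:np.hypot(*(c[k]-p)))
        x,y,w,h,a=s[k]; pts=np.argwhere(l==k)[:,::-1].astype(np.float32)
        (cx,cy),_,_=cv2.minAreaRect(pts); out.append((c[k],s[k]))
    return out
def rings(d,seeds):
    hsv=cv2.cvtColor(d['color'],cv2.COLOR_RGB2HSV)
    wood=((hsv[...,1]>90)&(hsv[...,0]>12)&(hsv[...,0]<28)&(hsv[...,2]>60)).astype(np.uint8)
    n,l,s,c=cv2.connectedComponentsWithStats(wood)
    k=min((k for k in range(1,n) if s[k,4]>1500),key=lambda k:np.hypot(*(c[k]-seeds[1])))
    w=(l==k).astype(np.uint8)
    cs,hi=cv2.findContours(w,cv2.RETR_CCOMP,cv2.CHAIN_APPROX_NONE)
    out=[]
    for p in seeds:
        cc=max((x for x,h in zip(cs,hi[0]) if h[3]>=0 and cv2.pointPolygonTest(x,p,False)>=0),key=cv2.contourArea)
        out.append(cv2.fitEllipse(cv2.convexHull(cc)))
    return out
if __name__=='__main__':
    a,b=load('scene0.png'),load('side0.png')
    A=lids(a,[(222,155),(287,180),(269,135)]);B=lids(b,[(317,150),(286,200),(364,194)])
    for n,x,y in zip('LMS',A,B):
        print(n,x[0].round(1),x[1],y[0].round(1),y[1],*[np.round(v,4) for v in tri(a,x[0],b,y[0])])
    try:
        A=rings(a,[(393,231),(418,206),(366,258)]);B=rings(b,[(223,316),(260,358),(194,280)])
        for n,x,y in zip('LMS',A,B):
            print(n,np.round(x[0],1),np.round(x[1],1),np.round(y[0],1),np.round(y[1],1),*[np.round(v,4) for v in tri(a,x[0],b,y[0])],onz(a,x[0],.011).round(4),onz(b,y[0],.011).round(4))
    except Exception as e: print(e)
E
python3 m.py
```

```text
L [221.3 154.9] [208 144  27  23 490] [316.2 149.4] [304 139  27  23 444] [ 0.61   -0.212   0.0918] 0.0006
M [286.3 178.7] [276 169  22  20 346] [284.7 199.4] [274 190  24  21 379] [ 0.5832 -0.0503  0.0765] 0.0006
S [268.4 134.8] [261 129  15  13 155] [363.7 193.1] [356 186  17  16 203] [ 0.4641 -0.1775  0.0637] 0.0007
L [393.6 230.4] [34.4 42.8] [223.4 316.4] [47.7 51.9] [0.5379 0.2013 0.0095] 0.0007 [0.5393 0.2018 0.011 ] [0.5373 0.2014 0.011 ]
M [418.3 205.6] [26.7 34.8] [258.6 357.9] [45.8 47.7] [0.4401 0.2227 0.0098] 0.0007 [0.4414 0.2231 0.011 ] [0.4397 0.2227 0.011 ]
S [366.1 257.4] [26.7 30.8] [193.  279.8] [29.8 34. ] [0.6359 0.1793 0.0108] 0.001 [0.6362 0.1798 0.011 ] [0.6358 0.1788 0.011 ]
```

View pics/wrist0.png

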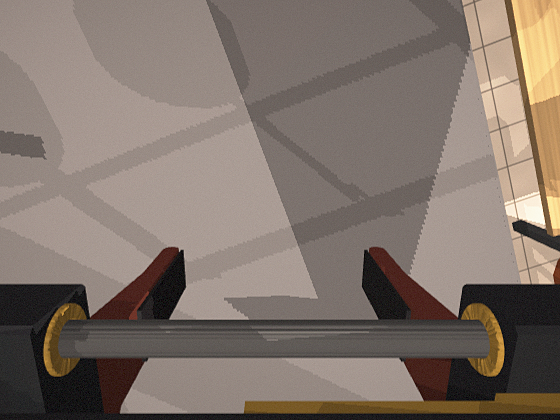

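The measured lid heights, ring heights (0.0095–0.0108 m) and 100 mm ring spacing all agree with the text. Next I'll check the neighbours for finger clearance with the closing axis along world y.

Run:
```python
from h import *
a,b=load('scene0.png'),load('side0.png')
def col(d,f,seed):
    hsv=cv2.cvtColor(d['color'],cv2.COLOR_RGB2HSV).astype(int);m=f(hsv).astype(np.uint8)
    n,l,s,c=cv2.connectedComponentsWithStats(m)
    k=min((k for k in range(1,n) if s[k,4]>100),key=lambda k:np.hypot(*(c[k]-seed)));return s[k][:2]+s[k][2:4]/2
am=lambda h:(h[...,0]>5)&(h[...,0]<20)&(h[...,1]>150)
rd=lambda h:((h[...,0]<4)|(h[...,0]>176))&(h[...,1]>180)
pu=lambda h:(h[...,0]>125)&(h[...,0]<160)&(h[...,1]>100)
for n,f,p,q in [('openL',am,(318,158),(336,243)),('openM',am,(219,119),(401,163)),('red',rd,(195,197),(278,147)),('purple',pu,(151,218),(258,126))]:
    x,y=col(a,f,p),col(b,f,q);print(n,x,y,*[np.round(v,3) for v in tri(a,x,b,y)])
print('pan',tri(a,(238,250),b,(207,165)),'bowl',onz(a,(156,150),.05),onz(b,(337,122),.05))
s=manip.read_state();R=cv2.Rodrigues(s['ee_rot'])[0];print(R.round(3),np.arctan2(R[1,1],R[0,1]),manip.tcp_to_grasp)
```

```text
openL [318.5 158. ] [336.5 242.5] [ 0.45  -0.04   0.042] 0.005
openM [218.  119.5] [401.5 163. ] [ 0.45  -0.358  0.031] 0.003
red [194.  197.5] [278.5 147. ] [ 0.719 -0.213  0.046] 0.001
purple [150. 218.] [257.5 125. ] [ 0.817 -0.254  0.049] 0.0
pan (array([ 0.79246351, -0.03462454,  0.07091496]), np.float64(0.00573668707356681)) bowl [ 0.64913679 -0.39601055  0.05      ] [ 0.6534256  -0.39035585  0.05      ]
[[-0.937  0.349 -0.   ]
 [ 0.349  0.937 -0.001]
 [ 0.    -0.001 -1.   ]] 1.213961782576806 0.0187
```

Emit:
step_arm --targets '[0,0,0,0,0,0,-1,0,0,0,0,0,0,-1,0,0,0,0,0,0,-1,0,0,0,0,0,0,-1,0,0,0,0,0,0,-0.46,0,-0.12,-0.24,0,0,0,0,0,-0.12,-0.24,0,0,0,0,0,-0.12,-0.24,0,0,0,0,0,-0.12,-0.24,0,0,0,0,0,-0.12,-0.24,0,0,0,0,0,-0.12,-0.24,0,0,0,0,0,-0.12,-0.24,0,0,0,0,0,-0.12,-0.24,0,0,0,0,0,-0.12,-0.24,0,0,0,0,0,-0.12,-0.24,0,0,0,0,0,-0.12,-0.24,0,0,0,0,0,-0.12,-0.24,0,0,0,0]' --squeeze 20

```text
time_s: 1.85
tool_pos: [0.4346, 0.1521, 0.2227]
ee_rot: [-0.0, 3.142, 0.0]
contact_force: [0.6, 0.5, 0.1]
grip_width: 1.004
grasp_force: 0.0
```

Emit:
step_arm --targets '[0,-0.1,-0.2,0,0,0,0,0,-0.1,-0.2,0,0,0,0,0,-0.1,-0.2,0,0,0,0,0,-0.1,-0.2,0,0,0,0,0,-0.1,-0.2,0,0,0,0,0,-0.1,-0.2,0,0,0,0,0,-0.1,-0.2,0,0,0,0,0,-0.1,-0.2,0,0,0,0,0,-0.1,-0.2,0,0,0,0,0,-0.1,-0.2,0,0,0,0,0,-0.1,-0.2,0,0,0,0,0,-0.07,-0.23,0,0,0,0,0,0,0,0,0,0,0,0,0,0,0,0,0,0]'

```text
time_s: 3.25
tool_pos: [0.6092, -0.2111, 0.222]
ee_rot: [-0.002, -3.14, -0.001]
contact_force: [0.0, 1.0, -0.7]
grip_width: 1.001
grasp_force: 0.0
```

Run:
```python
from h import *
grab('wrist','w1.png');print(manip.read_state()['tool_pos'])
```

```text
[ 0.60909336 -0.21031962  0.22212576]
```

View pics/w1.png

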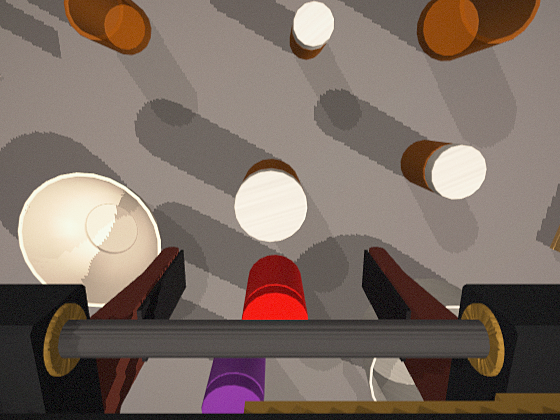

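The wrist view shows all three lid tops as clean discs: L (271,205), M (458,171) and S (314,24). I'll use them to check the positions.

```bash
cat > w.py <<'E'
from h import *
def disc(d,seed):
    hsv=cv2.cvtColor(d['color'],cv2.COLOR_RGB2HSV)
    m=((hsv[...,1]<40)&(hsv[...,2]>215)).astype(np.uint8)
    n,l,s,c=cv2.connectedComponentsWithStats(cv2.morphologyEx(m,cv2.MORPH_CLOSE,np.ones((5,5))))
    k=min((k for k in range(1,n) if s[k,4]>300),key=lambda k:np.hypot(*(c[k]-seed)))
    return c[k],s[k]
if __name__=='__main__':
    d=load('w1.png')
    for n,p,z,D in(('L',(271,205),.096,.062),('M',(458,171),.08,.048),('S',(314,24),.068,.034)):
        c,s=disc(d,p);q=onz(d,c,z);e=[onz(d,(c[0]+o*s[2]/2,c[1]),z) for o in(-1,1)]
        zh=ray(d,c)[0][2]-D/(np.linalg.norm(e[0]-e[1])/(ray(d,c)[0][2]-z))
        print(n,c.round(1),s,q.round(4),'diam',np.linalg.norm(e[0]-e[1]).round(4),'z from diam',zh.round(4))
E
python3 w.py
```

```text
L [270.4 205.9] [ 235  171   72   71 3984] [ 0.6086 -0.2128  0.096 ] diam 0.0601 z from diam 0.087
M [458.6 171.8] [ 432  145   54   54 2268] [ 0.5825 -0.0509  0.08  ] diam 0.0465 z from diam 0.0702
S [313.4  23.1] [ 294    0   40   46 1413] [ 0.4639 -0.1777  0.068 ] diam 0.0323 z from diam 0.0509
```

Emit:
step_arm --targets '[0,0,-0.013,0.25,0,0,0,0,0,0,0.25,0,0,0,0,0,0,0.25,0,0,0,0,0,0,0.2,0,0,0,0,0,0,0.12,0,0,0,0,0,0,0.1,0,0,0,0,0,0,0,0,0,0,1,0,0,0,0,0,0,1,0,0,0,0,0,0,1,0,0,0,0,0,0,1,0,0,0,0,0,0,1,0,0,0,0,0,0,1,0,0,0,0,0,0,1,0,0,0,0,0,0,1,0,0,0,0,0,0]' --squeeze 20

```text
time_s: 4.8
tool_pos: [0.6105, -0.2132, 0.0483]
ee_rot: [0.0, 3.14, -0.001]
contact_force: [-1.0, -0.0, 6.4]
grip_width: 0.708
grasp_force: 20.0
```

Emit:
step_arm --targets '[1,0,0,-0.07,0,0,0,1,0,0,-0.13,0,0,0,1,0,0,-0.2,0,0,0,1,0,0,-0.2,0,0,0,1,0,0,-0.2,0,0,0,1,0,0,-0.15,0,0,0,1,0,0,-0.05,0,0,0,1,0,0,0,0,0,0]' --squeeze 30

```text
time_s: 5.6
tool_pos: [0.61, -0.2129, 0.1981]
ee_rot: [0.0, 3.14, -0.001]
contact_force: [-0.2, -0.2, -3.4]
grip_width: 0.702
grasp_force: 30.0
```

Emit:
step_arm --targets '[1,0.03,0.1,0,0,0,0,1,0.035,0.2,0,0,0,0,1,0.035,0.2,0,0,0,0,1,0.035,0.2,0,0,0,0,1,0.035,0.2,0,0,0,0,1,0.035,0.2,0,0,0,0,1,0.035,0.2,0,0,0,0,1,0.035,0.2,0,0,0,0,1,0.035,0.2,0,0,0,0,1,0.035,0.2,0,0,0,0,1,0.035,0.2,0,0,0,0,1,0.035,0.2,0,0,0,0,1,0.035,0.2,0,0,0,0,1,0.03,0.16,0,0,0,0,1,0,0.1,0,0,0,0,1,0,0,0,0,0,0,1,0,0,0,0,0,0,1,0,0,0,0,0,0]'

```text
time_s: 7.4
tool_pos: [0.5376, 0.2003, 0.1967]
ee_rot: [-0.001, -3.141, 0.001]
contact_force: [-0.2, -0.3, -2.1]
grip_width: 0.705
grasp_force: 30.0
```

Run:
```python
from h import *
from w import disc
d=grab('wrist','w2.png');print(manip.read_state()['tool_pos'])
```

```text
[0.53768237 0.20023361 0.19685026]
```

View pics/w2.png

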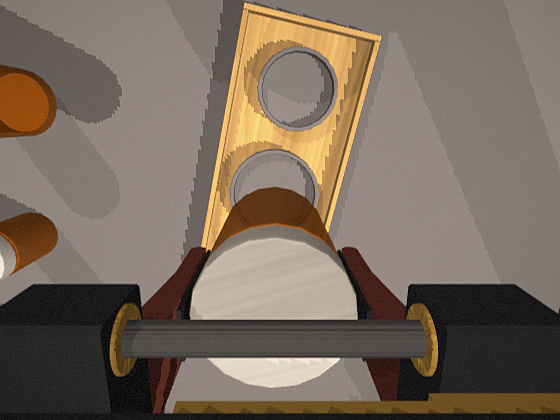

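The jar is held upright over the large ring. The medium ring's rim is centred at about (297,88).

Run:
```python
from h import *
d=load('w2.png')
print(onz(d,(297.5,88.5),.017),onz(d,(231,195),.017),onz(d,(318,195),.017))
```

```text
[0.4398992  0.22307784 0.017     ] [0.53874552 0.1594102  0.017     ] [0.53881095 0.24489686 0.017     ]
```

Emit:
step_arm --targets '[1,0,0.007,0.1,0,0,0,1,0,0,0.2,0,0,0,1,0,0,0.2,0,0,0,1,0,0,0.2,0,0,0,1,0,0,0.1,0,0,0,1,0,0,0.06,0,0,0,1,0,0,0.03,0,0,0,1,0,0,0.01,0,0,0,1,0,0,0.01,0,0,0,1,0,0,0.01,0,0,0,1,0,0,0,0,0,0]'

```text
time_s: 8.55
tool_pos: [0.5381, 0.2024, 0.0597]
ee_rot: [-0.0, 3.141, 0.001]
contact_force: [0.2, -0.1, -3.5]
grip_width: 0.702
grasp_force: 30.0
```

Emit:
step_arm --targets '[1,0,0,0.007,0,0,0,1,0,0,0.007,0,0,0,1,0,0,0.004,0,0,0,1,0,0,0,0,0,0]'

```text
time_s: 8.95
tool_pos: [0.5379, 0.2023, 0.0573]
ee_rot: [-0.0, 3.141, 0.0]
contact_force: [-3.1, -0.5, 5.1]
grip_width: 0.703
grasp_force: 30.0
```

Emit:
step_arm --targets '[0.5,0,0,0,0,0,0,0.2,0,0,0,0,0,0,0,0,0,0,0,0,0,0,0,0,0,0,0,0,0,0,0,0,0,0,0,0,0,0,-0.1,0,0,0,0,0,0,-0.2,0,0,0,0,0,0,-0.25,0,0,0,0,0,0,-0.25,0,0,0,0,0,0,-0.13,0,0,0,0,0,0,0,0,0,0]'

```text
time_s: 10.05
tool_pos: [0.5398, 0.2029, 0.2002]
ee_rot: [0.0, 3.135, 0.004]
contact_force: [-0.1, -0.2, -0.6]
grip_width: 1.002
grasp_force: 0.0
```

Emit:
step_arm --targets '[0,-0.036,-0.12,0,0,0,0,0,-0.036,-0.23,0,0,0,0,0,-0.036,-0.25,0,0,0,0,0,-0.036,-0.25,0,0,0,0,0,-0.036,-0.25,0,0,0,0,0,-0.036,-0.25,0,0,0,0,0,-0.036,-0.2,0,0,0,0,0,-0.036,-0.13,0,0,0,0,0,0,0,0,0,0,0,0,0,0,0,0,0,0,0,0,0,0,0,0,0]'

```text
time_s: 11.15
tool_pos: [0.5804, -0.0488, 0.1955]
ee_rot: [0.001, -3.14, -0.001]
contact_force: [0.1, 0.5, -0.1]
grip_width: 1.006
grasp_force: 0.0
```

Run:
```python
from h import *
grab('scene','s2.png');print(manip.read_state()['tool_pos'])
```

```text
[ 0.58048732 -0.0487091   0.19562532]
```

View pics/s2.png

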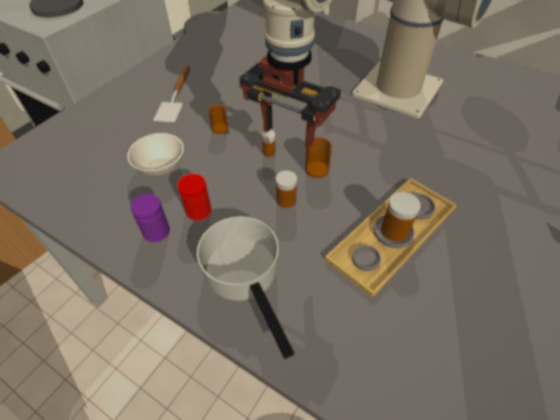

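The large jar stands upright in its ring, with its lid at (403,205), and nothing else has moved. Next is the medium jar.

Emit:
step_arm --targets '[0,-0.016,-0.013,0.12,0,0,0,0,0,0,0.22,0,0,0,0,0,0,0.25,0,0,0,0,0,0,0.25,0,0,0,0,0,0,0.13,0,0,0,0,0,0,0.1,0,0,0,0,0,0,0,0,0,0,1,0,0,0,0,0,0,1,0,0,0,0,0,0,1,0,0,0,0,0,0,1,0,0,0,0,0,0,1,0,0,0,0,0,0,1,0,0,0,0,0,0,1,0,0,0,0,0,0,1,0,0,0,0,0,0,1,0,0,0,0,0,0]' --squeeze 20

```text
time_s: 12.8
tool_pos: [0.5836, -0.0518, 0.0359]
ee_rot: [-0.0, 3.141, -0.0]
contact_force: [-1.5, -0.5, 6.7]
grip_width: 0.541
grasp_force: 20.0
```

Emit:
step_arm --targets '[1,0,0,-0.07,0,0,0,1,0,0,-0.13,0,0,0,1,0,0,-0.2,0,0,0,1,0,0,-0.2,0,0,0,1,0,0,-0.2,0,0,0,1,0,0,-0.15,0,0,0,1,0,0,-0.05,0,0,0,1,0.05,0.1,0,0,0,0,1,0.1,0.19,0,0,0,0,1,0.1,0.19,0,0,0,0,1,0.1,0.19,0,0,0,0,1,0.1,0.19,0,0,0,0,1,0.1,0.19,0,0,0,0,1,0.1,0.19,0,0,0,0,1,0.1,0.19,0,0,0,0,1,0.1,0.19,0,0,0,0,1,0.1,0.19,0,0,0,0,1,0.01,0.02,0,0,0,0,1,0,0,0,0,0,0,1,0,0,0,0,0,0]' --squeeze 30

```text
time_s: 14.8
tool_pos: [0.4388, 0.2223, 0.1847]
ee_rot: [0.0, -3.14, 0.001]
contact_force: [0.6, 0.1, -2.3]
grip_width: 0.546
grasp_force: 30.0
```

Emit:
step_arm --targets '[1,-0.007,0.003,0.1,0,0,0,1,0,0,0.2,0,0,0,1,0,0,0.2,0,0,0,1,0,0,0.2,0,0,0,1,0,0,0.1,0,0,0,1,0,0,0.06,0,0,0,1,0,0,0.03,0,0,0,1,0,0,0.01,0,0,0,1,0,0,0.01,0,0,0,1,0,0,0.007,0,0,0,1,0,0,0,0,0,0]'

```text
time_s: 15.9
tool_pos: [0.4407, 0.2234, 0.0484]
ee_rot: [-0.0, 3.141, 0.001]
contact_force: [0.7, -0.3, -2.2]
grip_width: 0.543
grasp_force: 30.0
```

Emit:
step_arm --targets '[1,0,0,0.008,0,0,0,1,0,0,0.008,0,0,0,1,0,0,0.007,0,0,0,1,0,0,0.003,0,0,0,1,0,0,0,0,0,0]'

```text
time_s: 16.4
tool_pos: [0.4405, 0.2233, 0.0449]
ee_rot: [-0.0, 3.141, 0.0]
contact_force: [-2.2, -1.4, 11.4]
grip_width: 0.537
grasp_force: 30.0
```

Emit:
step_arm --targets '[0.5,0,0,0,0,0,0,0.2,0,0,0,0,0,0,0,0,0,0,0,0,0,0,0,0,0,0,0,0,0,0,0,0,0,0,0,0,0,0,0,0,0,0,0,0,0,-0.1,0,0,0,0,0,0,-0.2,0,0,0,0,0,0,-0.25,0,0,0,0,0,0,-0.25,0,0,0,0,0,0,-0.2,0,0,0,0,0,0,0,0,0,0]'

```text
time_s: 17.6
tool_pos: [0.4427, 0.2244, 0.1979]
ee_rot: [-0.0, 3.135, 0.005]
contact_force: [-0.0, 0.0, 0.4]
grip_width: 1.0
grasp_force: 0.0
```

Emit:
step_arm --targets '[0,-0.012,-0.12,0,0,0,0,0,-0.012,-0.24,0,0,0,0,0,-0.012,-0.24,0,0,0,0,0,-0.012,-0.24,0,0,0,0,0,-0.012,-0.24,0,0,0,0,0,-0.012,-0.24,0,0,0,0,0,-0.012,-0.24,0,0,0,0,0,-0.012,-0.24,0,0,0,0,0,-0.012,-0.24,0,0,0,0,0,-0.012,-0.24,0,0,0,0,0,-0.012,-0.24,0,0,0,0,0,-0.012,-0.16,0,0,0,0,0,0,0,0,0,0,0,0,0,0,0,0,0,0,0,0,0,0,0,0,0]'

```text
time_s: 19.1
tool_pos: [0.4614, -0.1776, 0.1934]
ee_rot: [0.001, -3.14, -0.001]
contact_force: [0.3, -0.2, -0.0]
grip_width: 1.003
grasp_force: 0.0
```

Run:
```python
from h import *
from w import disc
d=grab('wrist','w3.png');grab('scene','s3.png');print(manip.read_state()['tool_pos'])
c,s=disc(d,(280,205));print(c,s,onz(d,c,.068))
```

```text
[ 0.46178252 -0.17759577  0.19375987]
[272.0328152  209.63385147] [ 253  191   39   39 1158] [ 0.46382102 -0.17790154  0.068     ]
```

View pics/s3.png

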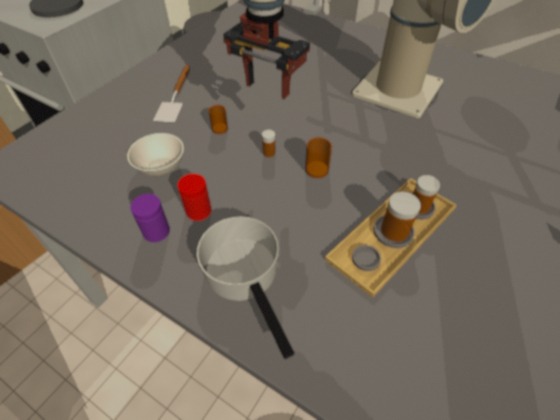

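The medium jar also stands in its ring, with its lid at (427,186). The small jar is directly below the gripper and its position is confirmed.

Emit:
step_arm --targets '[0,-0.014,0,0.12,0,0,0,0,0,0,0.22,0,0,0,0,0,0,0.25,0,0,0,0,0,0,0.25,0,0,0,0,0,0,0.15,0,0,0,0,0,0,0.1,0,0,0,0,0,0,0,0,0,0,1,0,0,0,0,0,0,1,0,0,0,0,0,0,1,0,0,0,0,0,0,1,0,0,0,0,0,0,1,0,0,0,0,0,0,1,0,0,0,0,0,0,1,0,0,0,0,0,0,1,0,0,0,0,0,0,1,0,0,0,0,0,0]' --squeeze 15

```text
time_s: 20.8
tool_pos: [0.4641, -0.1788, 0.0306]
ee_rot: [-0.0, -3.142, 0.0]
contact_force: [-0.1, 0.3, 3.3]
grip_width: 0.39
grasp_force: 15.0
```

Emit:
step_arm --targets '[1,0,0,-0.07,0,0,0,1,0,0,-0.13,0,0,0,1,0,0,-0.2,0,0,0,1,0,0,-0.25,0,0,0,1,0,0,-0.25,0,0,0,1,0,0,-0.15,0,0,0,1,-0.05,0.1,-0.05,0,0,0,1,-0.1,0.21,0,0,0,0,1,-0.1,0.21,0,0,0,0,1,-0.1,0.21,0,0,0,0,1,-0.1,0.21,0,0,0,0,1,-0.1,0.21,0,0,0,0,1,-0.1,0.21,0,0,0,0,1,-0.1,0.21,0,0,0,0,1,-0.1,0.21,0,0,0,0,1,-0.1,0.21,0,0,0,0,1,-0.1,0.21,0,0,0,0,1,-0.1,0.185,0,0,0,0,1,0,0,0,0,0,0,1,0,0,0,0,0,0]' --squeeze 25

```text
time_s: 22.8
tool_pos: [0.6361, 0.1793, 0.1955]
ee_rot: [0.002, -3.141, 0.001]
contact_force: [-0.8, -0.6, -0.4]
grip_width: 0.382
grasp_force: 25.0
```

Emit:
step_arm --targets '[1,0,0,0.1,0,0,0,1,0,0,0.2,0,0,0,1,0,0,0.25,0,0,0,1,0,0,0.22,0,0,0,1,0,0,0.12,0,0,0,1,0,0,0.06,0,0,0,1,0,0,0.03,0,0,0,1,0,0,0.02,0,0,0,1,0,0,0.015,0,0,0,1,0,0,0,0,0,0]'

```text
time_s: 23.8
tool_pos: [0.6372, 0.1791, 0.0441]
ee_rot: [-0.0, 3.14, 0.001]
contact_force: [0.5, 0.2, -0.2]
grip_width: 0.381
grasp_force: 25.0
```

Emit:
step_arm --targets '[1,0,0,0.01,0,0,0,1,0,0,0.008,0,0,0,1,0,0,0.007,0,0,0,1,0,0,0.004,0,0,0,1,0,0,0,0,0,0]'

```text
time_s: 24.3
tool_pos: [0.6368, 0.1791, 0.0396]
ee_rot: [-0.0, 3.141, 0.0]
contact_force: [-1.3, -0.6, 4.8]
grip_width: 0.379
grasp_force: 25.0
```

Contact felt at the expected height, so I'll release, rise and back off in +y.

Emit:
step_arm --targets '[0.5,0,0,0,0,0,0,0.2,0,0,0,0,0,0,0,0,0,0,0,0,0,0,0,0,0,0,0,0,0,0,0,0,0,0,0,0,0,0,0,0,0,0,0,0,0,-0.1,0,0,0,0,0,0,-0.2,0,0,0,0,0,0,-0.25,0,0,0,0,0,0,-0.25,0,0,0,0,0,0,-0.25,0,0,0,0,0,0.15,-0.1,0,0,0,0,0,0.25,0,0,0,0,0,0,0.25,0,0,0,0,0,0,0.25,0,0,0,0,0,0,0.25,0,0,0,0,0,0,0.15,0,0,0,0,0,0,0,0,0,0,0,0,0,0,0,0,0]'

```text
invalid input at $.targets: expected a multiple of 7 numbers
```

Run:
```python
from h import *
from m import lids
a,b=grab('scene','s4.png'),grab('side','d4.png')
A=lids(a,[(403,203),(427,184),(370,232)]);B=lids(b,[(225,285),(260,330),(193,255)])
for n,x,y in zip('LMS',A,B): print(n,x[0].round(),y[0].round(),*[np.round(v,4) for v in tri(a,x[0],b,y[0])])
cv2.imwrite('pics/f.png',np.hstack([cv2.resize(d['color'],(400,300)) for d in(a,b)])[:,:,::-1])
```

```text
L [411. 206.] [217. 291.] [0.5357 0.2113 0.1037] 0.0129
M [429. 184.] [257. 340.] [0.4392 0.2254 0.0843] 0.002
S [370. 242.] [191. 261.] [0.6355 0.1761 0.0684] 0.0062
```

View pics/f.png

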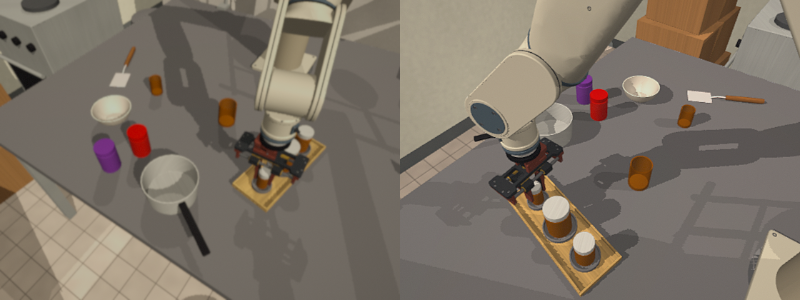

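The move was refused because of a malformed row. The view shows the gripper still holding the small jar in its ring, with the other two jars standing. I'll send it again.

Emit:
step_arm --targets '[0.5,0,0,0,0,0,0,0.2,0,0,0,0,0,0,0,0,0,0,0,0,0,0,0,0,0,0,0,0,0,0,0,0,0,0,0,0,0,0,0,0,0,0,0,0,0,-0.1,0,0,0,0,0,0,-0.2,0,0,0,0,0,0,-0.25,0,0,0,0,0,0,-0.25,0,0,0,0,0,0,-0.25,0,0,0,0,0,0.15,0,0,0,0,0,0,0.25,0,0,0,0,0,0,0.25,0,0,0,0,0,0,0.25,0,0,0,0,0,0,0.25,0,0,0,0,0,0,0.15,0,0,0,0,0,0,0,0,0,0,0,0,0,0,0,0,0,0]'

```text
time_s: 26.3
tool_pos: [0.6365, 0.3736, 0.1966]
ee_rot: [0.001, -3.142, 0.001]
contact_force: [0.3, 0.5, -0.3]
grip_width: 1.002
grasp_force: 0.0
```

Run:
```python
from h import *
from m import lids
a,b=grab('scene','s5.png'),grab('side','d5.png')
A=lids(a,[(403,203),(427,184),(370,232)]);B=lids(b,[(225,285),(260,330),(193,255)])
for n,x,y in zip('LMS',A,B): print(n,x[0].round(),y[0].round(),*[np.round(v,4) for v in tri(a,x[0],b,y[0])])
cv2.imwrite('pics/g.png',np.hstack([cv2.resize(d['color'],(400,300)) for d in(a,b)])[:,:,::-1])
```

```text
L [405. 204.] [218. 290.] [0.5374 0.2031 0.1012] 0.0026
M [429. 184.] [257. 340.] [0.4393 0.2249 0.084 ] 0.0013
S [371. 241.] [187. 261.] [0.6375 0.1804 0.0724] 0.0014
```

View pics/g.png

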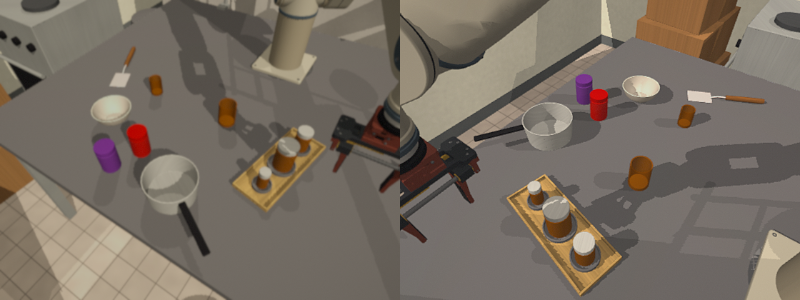

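All three jars stand upright, within about 2 mm of their ring centres and at the seated heights. The gripper is open and clear, and everything else is where it was.

```bash
python3 -c "
from workcell import manip;print(manip.sign_off())"
```

```text
the job is handed in; nothing more can be done
None
```

The large, medium and small lidded jars are each standing upright in the ring holder of their own size, everything else is where it was, the gripper is open and clear, and the job is handed in at about 26 s of the 96 s allowed.

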